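# Make up the front-desk and meeting-room stationery kits

## Task

Make up two kits: stapler in the wide compartment and rubber stamp in the narrow compartment of the divided tray; whiteboard wiper and larger tape roll side by side in the undivided box, all the same way up as now and flat on the floor of the tray or box. Only once the wiper and roll are in the box, lay the ruler square across its top, resting on both long rims and sticking out about equally on both sides. Leave the smaller tape roll, the bottle and the hole punch where they are.

Things in the scene. Friction and masses are not known exactly. Their poses are not given: they have to be found in the camera images.
- divided_tray: Grey open tray, fixed to the counter, outside 140 mm along its x, 240 mm along its y, 50 mm high; walls, floor and divider 4 mm thick. Origin at the centre of its underside, z up. The divider runs along x at y = +44 mm, as high as the walls: the narrow compartment (70 mm by 132 mm inside) is at y = +46 to +116 mm, the wide one (158 mm by 132 mm) at y = -116 to +42 mm. Floor top at z = 4 mm.
- box: Grey open box without divider, fixed to the counter, outside 140 mm along its x, 200 mm along its y, 50 mm high; walls and floor 4 mm thick (inside 132 by 192 mm). Origin at the centre of its underside, z up. Floor top at z = 4 mm, rims at z = 50 mm; the two long sides run along y, at x = -70 and +70 mm.
- stapler: Black desk stapler, its steel magazine showing at the nose (+x), standing on its base, 112 mm long (x), 28 mm wide (y), up to 45 mm high; its upper arm (x = -54 to +34 mm) is 28 mm wide, with upright sides between about 27 and 41 mm height at the middle. Origin at the centre of its underside, z up. Mass about 0.2 kg.
- stamp: Wooden rubber stamp standing on its base: base block 52 mm (x) by 30 mm (y), 14 mm high, with a round dark wooden knob handle above it, 26 mm in diameter from 26 to 36 mm height, 42 mm high in all. Origin at the centre of its underside, z up. Mass about 0.08 kg.
- wiper: Whiteboard wiper, grey felt underneath and brown wooden back: 105 mm long (x), 50 mm wide (y), 20 mm high, with a grip ridge 26 mm wide (y) and 95 mm long (x) along the middle up to 38 mm height. Origin at the centre of its underside, z up. Mass about 0.09 kg.
- large_roll: The larger tan tape roll, lying flat: a ring of 60 mm outer and 34 mm inner diameter, 24 mm high. Origin at the centre of its underside, z up. Mass about 0.08 kg.
- small_roll: The smaller tan tape roll, lying flat: a ring of 40 mm outer diameter, 14 mm inner, 24 mm high; to be left alone. Origin at the centre of its underside, z up. 
- ruler: Light wooden ruler lying flat, 220 mm long (x), 32 mm wide (y), 7 mm thick, with black tick marks. Origin at the centre of its underside, z up. Mass about 0.05 kg.
- bottle: White sanitiser bottle, 60 mm in diameter, 150 mm high, standing; to be left alone. Origin at the centre of its underside, z up. 
- punch: Black and steel hole punch, about 85 mm (x) by 110 mm (y), 60 mm high, beyond the containers; to be left alone. Origin at the centre of its underside, z up. 
Mind the look-alikes: they are no part of the job. Leave any blue or green look-alike of the wiper alone.

How it is judged:
By the outcome, as a careful person would: the job done as asked, in the order asked, and still so for the second after the job is handed in, with the robot touching nothing.
It also fails if it takes over 136 s, if anything falls off the work surface, if the arm or the gripper's body presses on something with over 40 N, if the wrist force passes 120 N, or if a joint passes its speed limit or range.

## Robot

A 6-joint arm with a two-finger parallel gripper is mounted at the origin on the work surface. World frame = base frame: x ahead of the robot, y to its left, z up, the work surface at z = 0. Lengths are in m, angles in rad, forces in N, time in s.
With the tool pointing down it reaches from about 0.3 to 0.875 m from the base axis. Payload 6.4 kg.
Tool frame: the origin (TCP) lies between the finger pads; the fingertips stand 19 mm ahead of it and the grasp point (between the pads) is the TCP (ctrl.tips_ahead is the z of the fingertips in the tool frame, in m); z points along the fingers, y is the line along which they close (so a half turn about z gives the same grasp; the last joint's range is limited). The gripper opens to 85 mm and grips with 20 to 120 N. Pads are 22 mm wide; open, the fingers measure 114 mm over their backs; the gripper's body (76 mm by 85 mm) begins 54 mm behind the grasp point. The pads swing forward as they close: fully open they stand 13 mm farther back than shut.
Start: joints at [1.051, 0.181, 1.607, -0, 1.354, -0.206], TCP at [0.177, 0.547, 0.25] pointing down, gripper open.
Joint ranges: [-2.99, 2.99], [-0.89, 2.07], [0.3, 2.58], [-1.14, 4.28], [0, 2.63], [-3.12, 3.12]. Speed limits (rad/s): [2.57, 2.57, 3.01, 3.14, 3.14, 3.14].

## Interface

Orientations are given as a unit quaternion [w, x, y, z].
In Python, from bench import readout, vision, ctrl gives the robot as it stands.
- The arm moves only by the tool play_rows, never from a script. Its arguments are lists of equal length, an entry for each row: "xyz": the shift along the tool's x, y, z in mm, a list of three; "rot": the turn, a rotation vector about the tool's x, y, z in rad, a list of three; "grip": the opening, from 0 (shut) to 1 (fully open). In form: {"xyz": [[x, y, z], ...], "rot": [[rx, ry, rz], ...], "grip": [grip, ...]}. A call has exactly 10 rows; each row is the pose to reach, as a shift and turn from the pose commanded when the call began, along the tool's axes at that moment; what a row does not reach only later rows make up. A row lasts 1/8 s, in which the tool goes at most 62.5 mm and 10.7 degrees, less where a joint would pass 70% of its speed; a pose out of reach is approached as far as the arm can. A call with a gripper value outside its range is refused whole. The fingers move at their own pace and stop on an object; the grip force is fixed at half the most. Time passes only in rows, so rows that repeat a pose let the fingers close, or fill a call up. It gives the time, the measured TCP pose, the force, the opening and the grip force at its end, in the units of the state.
- readout.get_obs(): the state, without advancing time (a new reading comes with each control period).
- vision.camera(name): name is "side" or "top"; returns a dict with "color" (400x640x3 uint8, red, green, blue), "depth" (400x640 float32, m along the optical axis (not along the pixel's ray), 0 where there is no reading), "camera_matrix" (3x3 intrinsics, pixels), "k1" (the pictures are not rectified: a ray, as slopes to the right and down, at radius r is drawn at 1 + k1 r^2 times it, then the intrinsics apply), "extrinsics" (4x4, takes a point from camera to world coordinates). Camera axes: x right, y down, z forward; pixel columns grow to the right and rows downward; lengths in m; the calibration is good to about 2 mm. A picture is of the moment at which its call begins.
- ctrl.hand_in(): hands the job in; it is judged then, once.
The state is a dict: "time_s": time; "q": joint angles; "dq": joint speeds; "joint_efforts": joint torques, N m; "eef_pos": TCP position; "eef_rot": TCP orientation; "wrist_force": force on the tool from outside, world axes, zero at the start; "torque": the same for the moment, N m; "opening": opening from 0.0 (shut) to 1.0 (fully open); "grasp_force": force on a finger pad.
Only numpy, scipy, OpenCV 4.12 (cv2) and the standard library are available. Lean on these libraries where they do the work, as an engineer would, in place of code of your own. Each camera call takes 0.05 s, during which the arm holds its last target. There are 200 camera calls.

## Working session

There is one attempt and no reset: what is moved stays moved. The work goes in short steps, Python scripts to look and compute and a tool call to move; the robot and the scene stay as the last step left them, time stands still between calls to the robot, and variables do not carry over. Pictures are saved under pics/ and viewed, at most 14 in all, crops included, and the job is handed in when it is done.

Besides the shell and the picture viewer there is one more tool, called as name(argument=value, ...), one argument or row to a line, values as JSON. play_rows: Moves the arm, as the interface text tells. Its arguments: {"type":"object","properties":{"xyz":{"type":"array","items":{"type":"array","items":{"type":"number"}}},"rot":{"type":"array","items":{"type":"array","items":{"type":"number"}}},"grip":{"type":"array","items":{"type":"number"}}},"required":["xyz","rot","grip"]}

```bash
mkdir -p pics
cat > h.py <<'E'
import numpy as np,cv2
from bench import readout,vision,ctrl
def cam(n):
    c=vision.camera(n);np.savez(f'{n}.npz',**c);return c
def ray(c,u,v):
    K=np.array(c['camera_matrix']);k=float(c['k1'])
    d=np.array([(u-K[0,2])/K[0,0],(v-K[1,2])/K[1,1]]);s=d.copy()
    for _ in range(20): s=d/(1+k*(s@s))
    T=np.array(c['extrinsics']);return T[:3,3],T[:3,:3]@np.r_[s,1]
def onz(c,u,v,z):
    o,d=ray(c,u,v);return o+d*(z-o[2])/d[2]
def at(c,u,v):
    o,d=ray(c,u,v);return o+d*float(c['depth'][int(v),int(u)])
def cloud(c):
    K=np.array(c['camera_matrix']);k=float(c['k1']);u,v=np.meshgrid(np.arange(640),np.arange(400))
    d=np.stack([(u-K[0,2])/K[0,0],(v-K[1,2])/K[1,1]],-1);s=d.copy()
    for _ in range(20): s=d/(1+k*(s**2).sum(-1,keepdims=True))
    T=np.array(c['extrinsics']);p=np.dstack([s,np.ones((400,640))])*c['depth'][...,None]
    return p@T[:3,:3].T+T[:3,3]
def save(c,n): cv2.imwrite(f'pics/{n}.png',c['color'][...,::-1])
E
python3 - <<'E'
from h import *
for n in('top','side'):
    c=cam(n);save(c,n+'0');print(n,np.round(c['camera_matrix'],1).tolist(),c['k1'],np.round(c['extrinsics'],3).tolist())
o=readout.get_obs();print(o)
print(ctrl.tips_ahead)
E
```

```text
top [[361.7, 0.0, 326.6], [0.0, 361.7, 194.0], [0.0, 0.0, 1.0]] -0.07262197600500468 [[-0.008, -0.981, 0.195, 0.304], [-1.0, 0.008, 0.003, -0.053], [-0.005, -0.195, -0.981, 1.091], [0.0, 0.0, 0.0, 1.0]]
side [[395.5, 0.0, 326.1], [0.0, 395.5, 201.1], [0.0, 0.0, 1.0]] 0.01470858997847898 [[0.756, -0.433, 0.491, -0.042], [-0.655, -0.489, 0.577, -0.692], [-0.01, -0.757, -0.653, 0.783], [0.0, 0.0, 0.0, 1.0]]
{'time_s': 0.1, 'q': array([ 1.05070453e+00,  1.81493125e-01,  1.60787448e+00, -3.97189196e-05,
        1.35380180e+00, -2.06263039e-01]), 'dq': array([-5.21789098e-04, -2.11639542e-03, -2.49441173e-03,  1.11618198e-03,
        4.37327233e-06, -1.11931736e-03]), 'joint_efforts': array([ 2.20259540e-04, -4.45881450e+01, -3.52237093e+01, -2.20593902e-04,
        4.29047315e-03,  1.77267566e-06]), 'eef_pos': array([0.17724736, 0.54652096, 0.24947559]), 'eef_rot': array([-2.61943135e-04,  1.56266955e-01,  9.87714542e-01, -7.43843797e-04]), 'wrist_force': array([-0.02362391, -0.19054484, -1.46730012]), 'torque': array([ 0.01905815, -0.00057353, -0.04249285]), 'grasp_force': 0.0, 'opening': 1.0032073565861772}
0.019
```

View pics/top0.png

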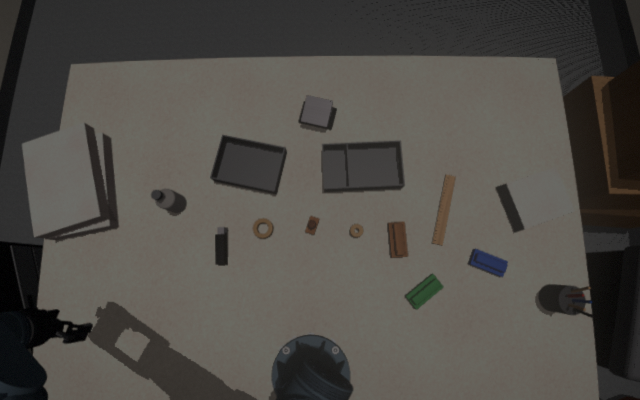

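View pics/side0.png

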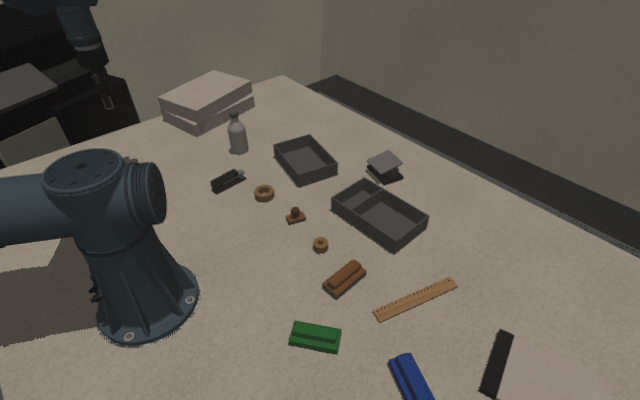

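Top view: stapler with steel nose (222,246), a black bar (510,207) that isn't it; larger roll (263,228) and smaller roll (357,230); stamp (313,225); brown wiper (398,240), with blue (488,262) and green (424,291) look-alikes; ruler (444,210); box (249,165) and tray (362,166), its divider towards the left. I'll measure them and make a confirming crop.

```bash
cat > meas.py <<'E'
from h import *
c=cam('top');P=cloud(c)
img=c['color'];hsv=cv2.cvtColor(img,cv2.COLOR_RGB2HSV)
R=dict(stapler=(222,246,18,24,.008,.06),lroll=(263,228,15,15,.012,.04),stamp=(313,225,12,14,.006,.06),sroll=(357,230,11,11,.012,.04),
wiper=(398,240,15,24,.008,.06),ridge=(398,240,15,24,.029,.06),knob=(313,225,12,14,.025,.06),ruler=(444,210,18,42,.004,.03),box=(249,165,42,34,.040,.07),tray=(362,166,46,32,.040,.07),bottle=(170,200,22,20,.01,.2),punch=(317,112,22,22,.01,.09),arm=(222,246,18,24,.03,.06))
for n,(u,v,a,b,z0,z1) in R.items():
    p=P[v-b:v+b,u-a:u+a].reshape(-1,3);p=p[(p[:,2]>z0)&(p[:,2]<z1)]
    if len(p)<5: print(n,len(p));continue
    r=cv2.minAreaRect((p[:,:2]*1000).astype(np.float32))
    print(n,len(p),'c',np.round(r[0],1),'s',np.round(r[1],1),'a',round(r[2],1),'zmed/max',np.round(np.percentile(p[:,2],[50,98])*1000,1),'mean',np.round(p[:,:2].mean(0)*1000,1))
print('table z',np.round(P[300,300:320,2].mean(),4),np.round(P[270,250:340,2].mean(),4))
E
python3 meas.py
python3 - <<'E'
from h import *
c=np.load('top.npz');i=c['color'][120:320,200:460,::-1]
cv2.imwrite('pics/crop1.png',cv2.resize(cv2.convertScaleAbs(i,alpha=1.6),None,fx=3,fy=3,interpolation=cv2.INTER_CUBIC))
E
```

```text
stapler 446 c [363.3 261.8] s [112.9  29.8] a 0.6 zmed/max [39.4 45.3] mean [360.4 260.5]
lroll 236 c [416.4 142.7] s [59.3 57. ] a 89.5 zmed/max [24.1 28. ] mean [416.3 141.7]
stamp 167 c [424.4  -4.6] s [29.7 49.3] a 70.1 zmed/max [15.4 43.8] mean [423.2  -4.8]
sroll 128 c [ 408.4 -135.7] s [35.8 39. ] a 88.9 zmed/max [24.6 28.4] mean [ 407.4 -135.8]
wiper 617 c [ 380.2 -259.2] s [105.3  51.1] a 4.2 zmed/max [25.7 42.2] mean [ 378.8 -257. ]
ridge 301 c [ 380.2 -259.1] s [95.6 26.5] a 3.5 zmed/max [38.3 42.7] mean [ 379.8 -258.2]
knob 55 c [423.2  -3.4] s [19.2 24. ] a 3.3 zmed/max [40.9 44.6] mean [423.3  -4.6]
ruler 817 c [ 471. -405.] s [105.6 255. ] a 85.4 zmed/max [ 7.2 11.6] mean [ 467.3 -405.6]
box 459 c [609.8 187.8] s [200.9 142.1] a 77.6 zmed/max [48.8 53.5] mean [613.4 190.2]
tray 553 c [ 600.4 -158.3] s [141.4 241.9] a 2.3 zmed/max [49.1 53.4] mean [ 602.3 -158.6]
bottle 579 c [492.5 408.8] s [53.3 56.3] a 73.8 zmed/max [ 97.4 151.7] mean [488.9 399.7]
punch 886 c [772.6 -20.2] s [110.1  85.3] a 76.0 zmed/max [49.8 61. ] mean [770.9 -23.6]
arm 330 c [363.7 261.8] s [108.2  29.8] a 0.6 zmed/max [40.7 46. ] mean [355.1 262. ]
table z 0.0008 0.0126
```

View pics/crop1.png

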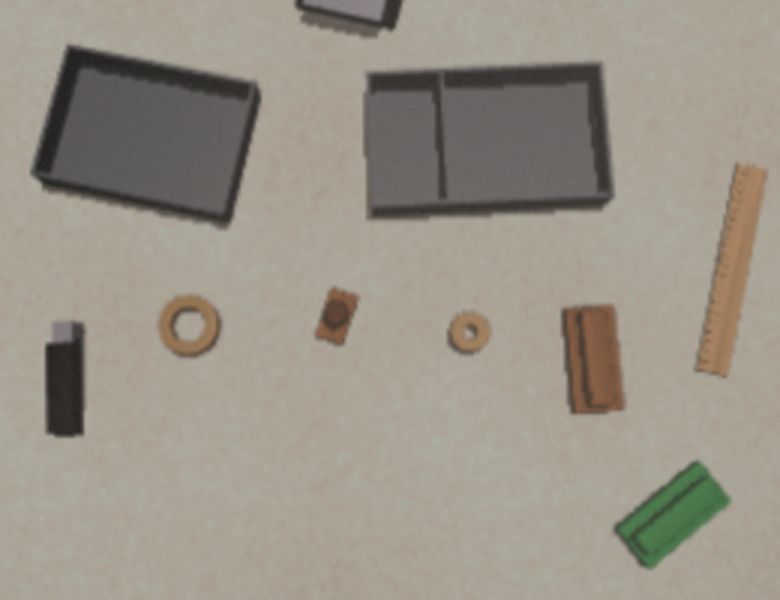

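Confirmed: stapler with steel nose, larger roll, stamp, brown wiper, as listed. Sizes and heights match those given. First up is the stapler.

```bash
cat > plan.py <<'E'
# python3 plan.py x,y,z,closing_deg ...  (mm, deg)
import sys;from h import *
from scipy.spatial.transform import Rotation as R
o=readout.get_obs();q=o['eef_rot'];R0=R.from_quat([q[1],q[2],q[3],q[0]]);p0=np.array(o['eef_pos'])*1000
print('t',round(o['time_s'],2),'pos',p0.round(1),'close',round(np.degrees(np.arctan2(R0.as_matrix()[1,1],R0.as_matrix()[0,1])),1),'F',np.round(o['wrist_force'],1),'open',round(o['opening'],3),'gf',round(o['grasp_force'],1),'q6',round(o['q'][5],2))
for a in sys.argv[1:]:
    x,y,z,d=map(float,a.split(','));best=None
    for k in(0,180):
        t=np.radians(d+k);Y=[np.cos(t),np.sin(t),0];Z=[0,0,-1];X=np.cross(Y,Z)
        rv=(R0.inv()*R.from_matrix(np.c_[X,Y,Z])).as_rotvec()
        if best is None or np.linalg.norm(rv)<np.linalg.norm(best): best=rv
    print(a,'xyz',R0.inv().apply(np.array([x,y,z])-p0).round(1).tolist(),'rot',best.round(3).tolist())
E
python3 plan.py 362,262,120,90.6 362,262,35,90.6
python3 - <<'E'
from h import *
c=np.load('top.npz');h=cv2.cvtColor(c['color'],cv2.COLOR_RGB2HSV)
m=np.zeros((400,640),np.uint8);m[165:255,425:465]=(h[165:255,425:465,1]>90)
u=cv2.findContours(m,0,2)[0];k=max(u,key=cv2.contourArea)[:,0]
p=np.array([onz(c,a,b,.007)[:2]*1000 for a,b in k],np.float32);print(len(k),cv2.minAreaRect(p))
E
```

```text
t 0.15 pos [177.3 546.6 249.6] close 72.0 F [ 0.4 -0.4 -0. ] open 1.0 gf 0.0 q6 -0.21
362,262,120,90.6 xyz [-263.6, -213.5, 129.8] rot [-0.001, -0.0, -0.324]
362,262,35,90.6 xyz [-263.6, -213.4, 214.8] rot [-0.001, -0.0, -0.324]
66 ((469.6618957519531, -406.3565673828125), (29.390443801879883, 215.58767700195312), 75.2806396484375)
```

play_rows(
  xyz=[
    [-50, -40, 25],
    [-95, -77, 47],
    [-140, -113, 69],
    [-185, -150, 91],
    [-230, -186, 113],
    [-263, -213, 130],
    [-264, -213, 130],
    [-264, -213, 170],
    [-264, -213, 214],
    [-264, -213, 214],
  ],
  rot=[
    [0, 0, -0.06],
    [0, 0, -0.12],
    [0, 0, -0.18],
    [0, 0, -0.24],
    [0, 0, -0.3],
    [0, 0, -0.324],
    [0, 0, -0.324],
    [0, 0, -0.324],
    [0, 0, -0.324],
    [0, 0, -0.324],
  ],
  grip=[0.7, 0.7, 0.7, 0.7, 0.7, 0.7, 0.7, 0.7, 0.7, 0.7],
)

```text
time_s: 1.4
eef_pos: [0.3596, 0.2625, 0.0339]
eef_rot: [-0.004, -0.005, 1.0, -0.001]
wrist_force: [-0.2, -0.6, -0.4]
opening: 0.699
grasp_force: 0.0
```

play_rows(
  xyz=[
    [0, 0, 0],
    [0, 0, 0],
    [0, 0, 0],
    [0, 0, 0],
    [0, 0, 0],
    [0, 0, 0],
    [0, 0, -30],
    [0, 0, -80],
    [0, 0, -110],
    [0, 0, -110],
  ],
  rot=[
    [0, 0, 0],
    [0, 0, 0],
    [0, 0, 0],
    [0, 0, 0],
    [0, 0, 0],
    [0, 0, 0],
    [0, 0, 0],
    [0, 0, 0],
    [0, 0, 0],
    [0, 0, 0],
  ],
  grip=[0.7, 0.7, 0.1, 0.1, 0.1, 0.1, 0.1, 0.1, 0.1, 0.1],
)

```text
time_s: 2.65
eef_pos: [0.3645, 0.2635, 0.1487]
eef_rot: [0.003, -0.005, 1.0, 0.001]
wrist_force: [0.9, -0.4, -2.5]
opening: 0.313
grasp_force: 60.0
```

```bash
python3 plan.py 601,-195,145,92.3 601,-195,41,92.3;python3 - <<'E'
from h import *
c=cam('side');save(c,'s1')
E
```

```text
t 2.65 pos [364.5 263.5 148.7] close 90.6 F [ 0.9 -0.4 -2.5] open 0.313 gf 60.0 q6 -1.22
601,-195,145,92.3 xyz [-231.8, -460.9, 4.0] rot [0.002, 0.005, -0.03]
601,-195,41,92.3 xyz [-231.2, -461.1, 108.0] rot [0.002, 0.005, -0.03]
```

View pics/s1.png

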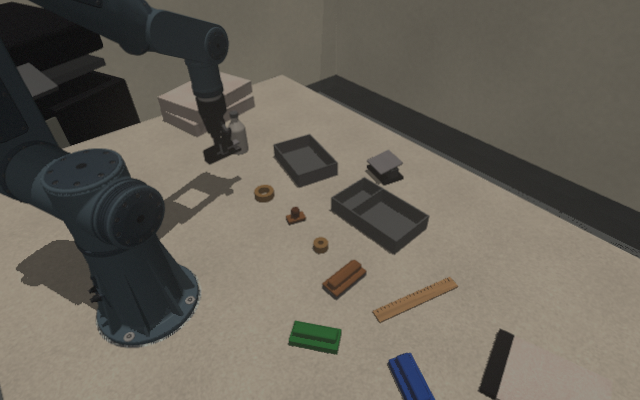

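Stapler is held level at (225,150) in the side view, opening 0.313. Next: carry it over the wide compartment.

play_rows(
  xyz=[
    [-24, -46, 0],
    [-49, -96, 0],
    [-74, -146, 0],
    [-99, -196, 0],
    [-124, -246, 0],
    [-149, -296, 0],
    [-174, -346, 0],
    [-199, -396, 0],
    [-222, -440, 0],
    [-234, -460, 0],
  ],
  rot=[
    [0, 0, 0],
    [0, 0, 0],
    [0, 0, 0],
    [0, 0, 0],
    [0, 0, 0],
    [0, 0, 0],
    [0, 0, -0.01],
    [0, 0, -0.02],
    [0, 0, -0.03],
    [0, 0, -0.03],
  ],
  grip=[0.1, 0.1, 0.1, 0.1, 0.1, 0.1, 0.1, 0.1, 0.1, 0.1],
)

```text
time_s: 3.95
eef_pos: [0.601, -0.197, 0.1432]
eef_rot: [-0.002, -0.019, 1.0, 0.001]
wrist_force: [-0.3, 0.9, -2.8]
opening: 0.315
grasp_force: 60.0
```

play_rows(
  xyz=[
    [0, 0, 0],
    [0, 0, 0],
    [0, 0, 0],
    [0, 0, 0],
    [0, 0, 0],
    [0, 0, 25],
    [0, 0, 50],
    [0, 0, 50],
    [0, 0, 50],
    [0, 0, 50],
  ],
  rot=[
    [0, 0, 0],
    [0, 0, 0],
    [0, 0, 0],
    [0, 0, 0],
    [0, 0, 0],
    [0, 0, 0],
    [0, 0, 0],
    [0, 0, 0],
    [0, 0, 0],
    [0, 0, 0],
  ],
  grip=[0.1, 0.1, 0.1, 0.1, 0.1, 0.1, 0.1, 0.1, 0.1, 0.1],
)

```text
time_s: 5.2
eef_pos: [0.6024, -0.1952, 0.0979]
eef_rot: [0.001, -0.02, 1.0, -0.001]
wrist_force: [0.4, -0.7, -1.6]
opening: 0.314
grasp_force: 59.9
```

```bash
python3 plan.py 601,-195,39,92.3
```

```text
t 5.2 pos [ 602.4 -195.2   97.9] close 92.3 F [ 0.4 -0.7 -1.6] open 0.314 gf 59.9 q6 -2.11
601,-195,39,92.3 xyz [1.6, 0.4, 58.9] rot [-0.001, 0.002, 0.0]
```

play_rows(
  xyz=[
    [1, 0, 20],
    [1, 0, 35],
    [1, 0, 45],
    [1, 0, 50],
    [1, 0, 53],
    [1, 0, 55],
    [1, 0, 57],
    [1, 0, 57],
    [1, 0, 57],
    [1, 0, 57],
  ],
  rot=[
    [0, 0, 0],
    [0, 0, 0],
    [0, 0, 0],
    [0, 0, 0],
    [0, 0, 0],
    [0, 0, 0],
    [0, 0, 0],
    [0, 0, 0],
    [0, 0, 0],
    [0, 0, 0],
  ],
  grip=[0.1, 0.1, 0.1, 0.1, 0.1, 0.1, 0.1, 0.1, 0.1, 0.1],
)

```text
time_s: 6.45
eef_pos: [0.6009, -0.1949, 0.0415]
eef_rot: [0.0, -0.02, 1.0, -0.0]
wrist_force: [-5.6, 3.1, 10.4]
opening: 0.312
grasp_force: 61.4
```

play_rows(
  xyz=[
    [0, 0, 0],
    [0, 0, 0],
    [0, 0, 0],
    [0, 0, 0],
    [0, 0, -15],
    [0, 0, -60],
    [0, 0, -90],
    [0, 0, -90],
    [0, 0, -90],
    [0, 0, -90],
  ],
  rot=[
    [0, 0, 0],
    [0, 0, 0],
    [0, 0, 0],
    [0, 0, 0],
    [0, 0, 0],
    [0, 0, 0],
    [0, 0, 0],
    [0, 0, 0],
    [0, 0, 0],
    [0, 0, 0],
  ],
  grip=[0.3, 0.45, 0.6, 0.7, 0.7, 0.7, 0.7, 0.7, 0.7, 0.7],
)

```text
time_s: 7.7
eef_pos: [0.5996, -0.1943, 0.1278]
eef_rot: [-0.001, -0.02, 1.0, 0.001]
wrist_force: [0.6, 0.1, 0.7]
opening: 0.702
grasp_force: 0.0
```

```bash
python3 plan.py 424,-4.5,120,70.1 424,-4.5,36,70.1;python3 - <<'E'
from h import *
c=cam('side');save(c,'s2');cv2.imwrite('pics/s2c.png',cv2.resize(c['color'][140:290,240:470,::-1],None,fx=3,fy=3))
E
```

```text
t 7.7 pos [ 599.6 -194.3  127.8] close 92.3 F [0.6 0.1 0.7] open 0.702 gf 0.0 q6 -2.11
424,-4.5,120,70.1 xyz [167.8, 196.7, 8.5] rot [0.001, -0.003, 0.387]
424,-4.5,36,70.1 xyz [167.6, 196.6, 92.5] rot [0.001, -0.003, 0.387]
```

View pics/s2c.png

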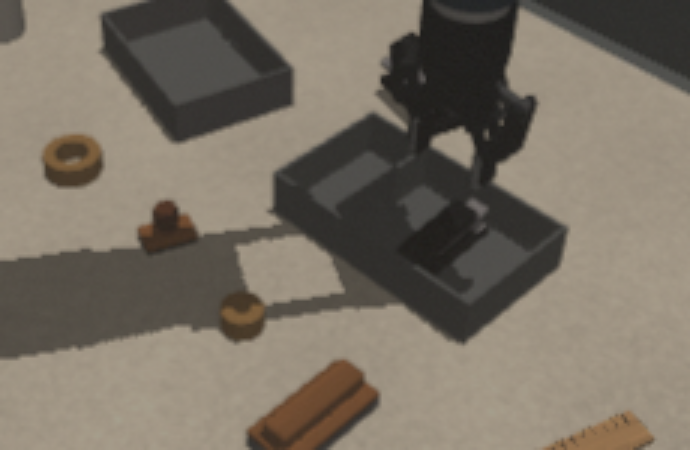

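Crop shows the stapler lying in the wide compartment (440,232), upright. Next, the stamp.

play_rows(
  xyz=[
    [40, 46, 0],
    [80, 93, 0],
    [120, 140, 0],
    [155, 182, 5],
    [168, 197, 10],
    [168, 197, 10],
    [168, 197, 10],
    [168, 197, 50],
    [168, 197, 80],
    [168, 197, 91],
  ],
  rot=[
    [0, 0, 0.1],
    [0, 0, 0.2],
    [0, 0, 0.3],
    [0, 0, 0.387],
    [0, 0, 0.387],
    [0, 0, 0.387],
    [0, 0, 0.387],
    [0, 0, 0.387],
    [0, 0, 0.387],
    [0, 0, 0.387],
  ],
  grip=[0.7, 0.7, 0.7, 0.7, 0.7, 0.7, 0.7, 0.7, 0.7, 0.7],
)

```text
time_s: 9.0
eef_pos: [0.4248, -0.0055, 0.0369]
eef_rot: [-0.001, 0.173, 0.985, 0.0]
wrist_force: [-0.2, -0.1, 0.8]
opening: 0.7
grasp_force: 0.0
```

play_rows(
  xyz=[
    [0, 0, 0],
    [0, 0, 0],
    [0, 0, 0],
    [0, 0, 0],
    [0, 0, 0],
    [0, 0, 0],
    [0, 0, 0],
    [0, 0, 0],
    [0, 0, 0],
    [0, 0, 0],
  ],
  rot=[
    [0, 0, 0],
    [0, 0, 0],
    [0, 0, 0],
    [0, 0, 0],
    [0, 0, 0],
    [0, 0, 0],
    [0, 0, 0],
    [0, 0, 0],
    [0, 0, 0],
    [0, 0, 0],
  ],
  grip=[0.7, 0.7, 0.7, 0.6, 0.4, 0.1, 0.1, 0.1, 0.1, 0.1],
)

```text
time_s: 10.25
eef_pos: [0.4249, -0.0046, 0.0388]
eef_rot: [0.0, 0.172, 0.985, -0.0]
wrist_force: [-2.0, 1.1, 6.1]
opening: 0.273
grasp_force: 58.4
```

play_rows(
  xyz=[
    [0, 0, -20],
    [0, 0, -50],
    [0, 0, -90],
    [0, 0, -100],
    [0, 0, -100],
    [0, 0, -100],
    [0, 0, -100],
    [0, 0, -100],
    [0, 0, -100],
    [0, 0, -100],
  ],
  rot=[
    [0, 0, 0],
    [0, 0, 0],
    [0, 0, 0],
    [0, 0, 0],
    [0, 0, 0],
    [0, 0, 0],
    [0, 0, 0],
    [0, 0, 0],
    [0, 0, 0],
    [0, 0, 0],
  ],
  grip=[0.1, 0.1, 0.1, 0.1, 0.1, 0.1, 0.1, 0.1, 0.1, 0.1],
)

```text
time_s: 11.5
eef_pos: [0.4247, -0.0047, 0.1382]
eef_rot: [-0.0, 0.173, 0.985, -0.0]
wrist_force: [0.0, -0.1, -0.8]
opening: 0.27
grasp_force: 59.2
```

```bash
python3 plan.py 597,-77,137,92.3 597,-77,42,92.3
```

```text
t 11.5 pos [424.7  -4.7 138.2] close 70.1 F [ 0.  -0.1 -0.8] open 0.27 gf 59.2 q6 -1.52
597,-77,137,92.3 xyz [-186.6, -9.4, 1.2] rot [-0.0, -0.0, -0.387]
597,-77,42,92.3 xyz [-186.6, -9.4, 96.2] rot [-0.0, -0.0, -0.387]
```

Stamp held. I'll turn the fingers along the tray's x so they have room in the narrow compartment; the stamp then has 9 mm on each side.

play_rows(
  xyz=[
    [-37, -2, 0],
    [-74, -4, 0],
    [-111, -6, 0],
    [-148, -8, 0],
    [-180, -9, 0],
    [-187, -9, 0],
    [-187, -9, 0],
    [-187, -9, 0],
    [-187, -9, 0],
    [-187, -9, 0],
  ],
  rot=[
    [0, 0, 0.17],
    [0, 0, 0.34],
    [0, 0, 0.51],
    [0, 0, 0.68],
    [0, 0, 0.85],
    [0, 0, 1.02],
    [0, 0, 1.183],
    [0, 0, 1.183],
    [0, 0, 1.183],
    [0, 0, 1.183],
  ],
  grip=[0.1, 0.1, 0.1, 0.1, 0.1, 0.1, 0.1, 0.1, 0.1, 0.1],
)

```text
time_s: 12.75
eef_pos: [0.5974, -0.0766, 0.1383]
eef_rot: [0.0, 0.692, 0.722, -0.0]
wrist_force: [-0.2, -0.9, -1.0]
opening: 0.271
grasp_force: 59.2
```

```bash
python3 plan.py 597,-77,42,2.3
```

```text
t 12.75 pos [597.4 -76.6 138.3] close 2.5 F [-0.2 -0.9 -1. ] open 0.271 gf 59.2 q6 -0.37
597,-77,42,2.3 xyz [-0.3, -0.5, 96.3] rot [0.0, 0.0, 0.003]
```

play_rows(
  xyz=[
    [0, 0, 30],
    [0, 0, 60],
    [0, 0, 80],
    [0, 0, 88],
    [0, 0, 91],
    [0, 0, 93],
    [0, 0, 95],
    [0, 0, 96],
    [0, 0, 96],
    [0, 0, 96],
  ],
  rot=[
    [0, 0, 0],
    [0, 0, 0],
    [0, 0, 0],
    [0, 0, 0],
    [0, 0, 0],
    [0, 0, 0],
    [0, 0, 0],
    [0, 0, 0],
    [0, 0, 0],
    [0, 0, 0],
  ],
  grip=[0.1, 0.1, 0.1, 0.1, 0.1, 0.1, 0.1, 0.1, 0.1, 0.1],
)

```text
time_s: 14.0
eef_pos: [0.5979, -0.0768, 0.0429]
eef_rot: [0.0, 0.692, 0.721, 0.0]
wrist_force: [-0.1, -0.1, 3.1]
opening: 0.27
grasp_force: 59.6
```

play_rows(
  xyz=[
    [0, 0, 0],
    [0, 0, 0],
    [0, 0, 0],
    [0, 0, 0],
    [0, 0, 0],
    [0, 0, -15],
    [0, 0, -60],
    [0, 0, -90],
    [0, 0, -90],
    [0, 0, -90],
  ],
  rot=[
    [0, 0, 0],
    [0, 0, 0],
    [0, 0, 0],
    [0, 0, 0],
    [0, 0, 0],
    [0, 0, 0],
    [0, 0, 0],
    [0, 0, 0],
    [0, 0, 0],
    [0, 0, 0],
  ],
  grip=[0.1, 0.3, 0.45, 0.6, 0.7, 0.7, 0.7, 0.7, 0.7, 0.7],
)

```text
time_s: 15.25
eef_pos: [0.5972, -0.0766, 0.1322]
eef_rot: [-0.0, 0.692, 0.721, -0.0]
wrist_force: [-0.3, -1.4, -0.7]
opening: 0.704
grasp_force: 0.0
```

```bash
python3 plan.py 380,-259,125,94 380,-259,40,94
```

```text
t 15.25 pos [597.2 -76.6 132.2] close 2.4 F [-0.3 -1.4 -0.7] open 0.704 gf 0.0 q6 -0.37
380,-259,125,94 xyz [-173.3, -224.5, 7.3] rot [-0.0, 0.0, 1.542]
380,-259,40,94 xyz [-173.3, -224.5, 92.3] rot [-0.0, 0.0, 1.542]
```

Stamp released. On to the wiper.

play_rows(
  xyz=[
    [-20, -27, 0],
    [-40, -54, 0],
    [-62, -80, 0],
    [-84, -108, 0],
    [-105, -135, 0],
    [-126, -163, 0],
    [-148, -191, 0],
    [-166, -215, 0],
    [-173, -224, 0],
    [-173, -224, 0],
  ],
  rot=[
    [0, 0, 0.18],
    [0, 0, 0.36],
    [0, 0, 0.54],
    [0, 0, 0.72],
    [0, 0, 0.9],
    [0, 0, 1.08],
    [0, 0, 1.26],
    [0, 0, 1.44],
    [0, 0, 1.542],
    [0, 0, 1.542],
  ],
  grip=[0.7, 0.7, 0.7, 0.7, 0.7, 0.7, 0.7, 0.7, 0.7, 0.7],
)

```text
time_s: 16.5
eef_pos: [0.3797, -0.2585, 0.1312]
eef_rot: [-0.001, 0.999, 0.034, -0.001]
wrist_force: [0.5, 0.5, -0.1]
opening: 0.699
grasp_force: 0.0
```

play_rows(
  xyz=[
    [0, 0, 0],
    [0, 0, 0],
    [0, 0, 40],
    [0, 0, 75],
    [0, 0, 88],
    [0, 0, 92],
    [0, 0, 92],
    [0, 0, 92],
    [0, 0, 92],
    [0, 0, 92],
  ],
  rot=[
    [0, 0, 0],
    [0, 0, 0],
    [0, 0, 0],
    [0, 0, 0],
    [0, 0, 0],
    [0, 0, 0],
    [0, 0, 0],
    [0, 0, 0],
    [0, 0, 0],
    [0, 0, 0],
  ],
  grip=[0.7, 0.7, 0.7, 0.7, 0.7, 0.7, 0.7, 0.7, 0.6, 0.5],
)

```text
time_s: 17.75
eef_pos: [0.381, -0.259, 0.0407]
eef_rot: [0.0, 0.999, 0.035, 0.0]
wrist_force: [-0.5, 0.4, 1.2]
opening: 0.498
grasp_force: 0.0
```

```bash
python3 plan.py 380,-259,40,94
python3 - <<'E'
from h import *
c=cam('top');i=c['color'][120:280,290:450,::-1]
cv2.imwrite('pics/t2.png',cv2.resize(cv2.convertScaleAbs(i,alpha=1.6),None,fx=3.5,fy=3.5,interpolation=cv2.INTER_CUBIC))
E
```

```text
t 17.75 pos [ 381.  -259.    40.7] close -86.0 F [-0.5  0.4  1.2] open 0.498 gf 0.0 q6 0.65
380,-259,40,94 xyz [-1.0, -0.1, 0.7] rot [0.001, -0.001, -0.0]
```

View pics/t2.png

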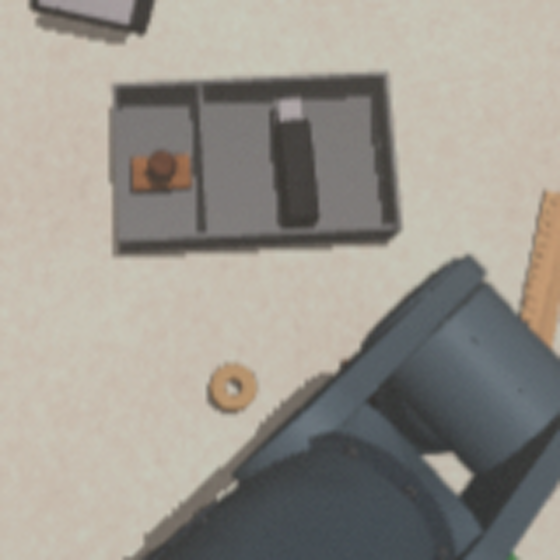

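Stamp (160,170) and stapler (295,165) both lie flat in their compartments. Now I'll grip the wiper's ridge and lift.

play_rows(
  xyz=[
    [0, 0, 0],
    [0, 0, 0],
    [0, 0, 0],
    [0, 0, 0],
    [0, 0, 0],
    [0, 0, -20],
    [0, 0, -60],
    [0, 0, -105],
    [0, 0, -105],
    [0, 0, -105],
  ],
  rot=[
    [0, 0, 0],
    [0, 0, 0],
    [0, 0, 0],
    [0, 0, 0],
    [0, 0, 0],
    [0, 0, 0],
    [0, 0, 0],
    [0, 0, 0],
    [0, 0, 0],
    [0, 0, 0],
  ],
  grip=[0.3, 0.1, 0.1, 0.1, 0.1, 0.1, 0.1, 0.1, 0.1, 0.1],
)

```text
time_s: 19.05
eef_pos: [0.3804, -0.2583, 0.1445]
eef_rot: [-0.0, 0.999, 0.035, -0.0]
wrist_force: [0.2, 0.5, -1.5]
opening: 0.29
grasp_force: 59.0
```

```bash
python3 -c "
import numpy as np
t=np.radians(-12.4);R=np.array([[np.cos(t),-np.sin(t)],[np.sin(t),np.cos(t)]])
for y in(-50,48): print(y,R@[0,y]+[610,188])"; python3 plan.py 599,139,145,77.6 599,139,44,77.6
```

```text
-50 [599.26323364 139.16638608]
48 [620.3072957  234.88026936]
t 19.05 pos [ 380.4 -258.3  144.5] close -86.0 F [ 0.2  0.5 -1.5] open 0.29 gf 59.0 q6 0.65
599,139,145,77.6 xyz [245.8, -381.1, -0.4] rot [-0.001, 0.001, 0.286]
599,139,44,77.6 xyz [245.9, -381.0, 100.6] rot [-0.001, 0.001, 0.286]
```

play_rows(
  xyz=[
    [25, -38, 0],
    [55, -85, 0],
    [85, -132, 0],
    [115, -178, 0],
    [145, -225, 0],
    [175, -271, 0],
    [205, -318, 0],
    [232, -360, 0],
    [246, -381, 0],
    [246, -381, 0],
  ],
  rot=[
    [0, 0, 0.03],
    [0, 0, 0.06],
    [0, 0, 0.1],
    [0, 0, 0.14],
    [0, 0, 0.18],
    [0, 0, 0.22],
    [0, 0, 0.26],
    [0, 0, 0.286],
    [0, 0, 0.286],
    [0, 0, 0.286],
  ],
  grip=[0.1, 0.1, 0.1, 0.1, 0.1, 0.1, 0.1, 0.1, 0.1, 0.1],
)

```text
time_s: 20.3
eef_pos: [0.5986, 0.14, 0.1425]
eef_rot: [0.0, 0.994, -0.107, -0.002]
wrist_force: [0.6, -0.3, -0.9]
opening: 0.286
grasp_force: 59.1
```

play_rows(
  xyz=[
    [0, 0, 0],
    [0, 0, 0],
    [0, 0, 0],
    [0, 0, 20],
    [0, 0, 40],
    [0, 0, 40],
    [0, 0, 40],
    [0, 0, 40],
    [0, 0, 40],
    [0, 0, 40],
  ],
  rot=[
    [0, 0, 0],
    [0, 0, 0],
    [0, 0, 0],
    [0, 0, 0],
    [0, 0, 0],
    [0, 0, 0],
    [0, 0, 0],
    [0, 0, 0],
    [0, 0, 0],
    [0, 0, 0],
  ],
  grip=[0.1, 0.1, 0.1, 0.1, 0.1, 0.1, 0.1, 0.1, 0.1, 0.1],
)

```text
time_s: 21.55
eef_pos: [0.5999, 0.1385, 0.1057]
eef_rot: [-0.0, 0.994, -0.108, 0.0]
wrist_force: [0.0, 0.6, -0.3]
opening: 0.287
grasp_force: 59.2
```

```bash
python3 plan.py 599,139,45,77.6
python3 - <<'E'
from h import *
c=cam('side');i=c['color'][100:220,200:370,::-1]
cv2.imwrite('pics/s3.png',cv2.resize(cv2.convertScaleAbs(i,alpha=1.3),None,fx=3.5,fy=3.5))
E
```

```text
t 21.55 pos [599.9 138.5 105.7] close -102.4 F [ 0.   0.6 -0.3] open 0.287 gf 59.2 q6 1.82
599,139,45,77.6 xyz [-1.0, -0.3, 60.7] rot [-0.0, -0.001, 0.0]
```

View pics/s3.png

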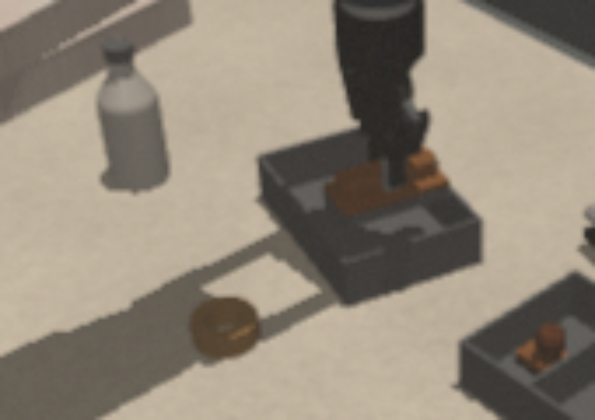

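Wiper is level and over the box (crop 385,185). Next: lower it and release.

play_rows(
  xyz=[
    [-1, 0, 20],
    [-1, 0, 40],
    [-1, 0, 50],
    [-1, 0, 54],
    [-1, 0, 57],
    [-1, 0, 59],
    [-1, 0, 60],
    [-1, 0, 60],
    [-1, 0, 60],
    [-1, 0, 60],
  ],
  rot=[
    [0, 0, 0],
    [0, 0, 0],
    [0, 0, 0],
    [0, 0, 0],
    [0, 0, 0],
    [0, 0, 0],
    [0, 0, 0],
    [0, 0, 0],
    [0, 0, 0],
    [0, 0, 0],
  ],
  grip=[0.1, 0.1, 0.1, 0.1, 0.1, 0.1, 0.1, 0.1, 0.1, 0.1],
)

```text
time_s: 22.85
eef_pos: [0.5988, 0.1387, 0.0454]
eef_rot: [-0.0, 0.994, -0.108, 0.0]
wrist_force: [0.6, 0.3, -0.4]
opening: 0.29
grasp_force: 59.1
```

play_rows(
  xyz=[
    [0, 0, 0],
    [0, 0, 0],
    [0, 0, 0],
    [0, 0, 0],
    [0, 0, 0],
    [0, 0, -15],
    [0, 0, -60],
    [0, 0, -90],
    [0, 0, -90],
    [0, 0, -90],
  ],
  rot=[
    [0, 0, 0],
    [0, 0, 0],
    [0, 0, 0],
    [0, 0, 0],
    [0, 0, 0],
    [0, 0, 0],
    [0, 0, 0],
    [0, 0, 0],
    [0, 0, 0],
    [0, 0, 0],
  ],
  grip=[0.3, 0.4, 0.45, 0.5, 0.5, 0.5, 0.5, 0.6, 0.8, 1.0],
)

```text
time_s: 24.1
eef_pos: [0.5983, 0.1387, 0.1352]
eef_rot: [0.0, 0.994, -0.108, -0.0]
wrist_force: [-0.5, 0.5, -0.1]
opening: 0.978
grasp_force: 0.0
```

```bash
python3 plan.py 416.5,142.5,120,-12.4 416.5,142.5,18,-12.4
```

```text
t 24.1 pos [598.3 138.7 135.2] close -102.4 F [-0.5  0.5 -0.1] open 0.978 gf 0.0 q6 1.82
416.5,142.5,120,-12.4 xyz [-178.4, 35.3, 15.3] rot [-0.0, 0.0, -1.571]
416.5,142.5,18,-12.4 xyz [-178.4, 35.3, 117.3] rot [-0.0, 0.0, -1.571]
```

play_rows(
  xyz=[
    [-20, 4, 0],
    [-40, 8, 0],
    [-60, 12, 0],
    [-80, 16, 0],
    [-100, 20, 0],
    [-120, 24, 0],
    [-140, 28, 0],
    [-160, 32, 0],
    [-178, 35, 0],
    [-178, 35, 0],
  ],
  rot=[
    [0, 0, -0.18],
    [0, 0, -0.36],
    [0, 0, -0.54],
    [0, 0, -0.72],
    [0, 0, -0.9],
    [0, 0, -1.08],
    [0, 0, -1.26],
    [0, 0, -1.44],
    [0, 0, -1.571],
    [0, 0, -1.571],
  ],
  grip=[1, 1, 1, 1, 1, 1, 1, 1, 1, 1],
)

```text
time_s: 25.35
eef_pos: [0.4155, 0.1427, 0.134]
eef_rot: [-0.001, 0.779, 0.626, -0.001]
wrist_force: [0.3, -0.3, -0.1]
opening: 0.999
grasp_force: 0.0
```

play_rows(
  xyz=[
    [0, 0, 0],
    [0, 0, 0],
    [0, 0, 0],
    [0, 0, 40],
    [0, 0, 80],
    [0, 0, 105],
    [0, 0, 115],
    [0, 0, 116],
    [0, 0, 116],
    [0, 0, 116],
  ],
  rot=[
    [0, 0, 0],
    [0, 0, 0],
    [0, 0, 0],
    [0, 0, 0],
    [0, 0, 0],
    [0, 0, 0],
    [0, 0, 0],
    [0, 0, 0],
    [0, 0, 0],
    [0, 0, 0],
  ],
  grip=[1, 1, 1, 1, 1, 1, 1, 1, 1, 1],
)

```text
time_s: 26.6
eef_pos: [0.4183, 0.1428, 0.0203]
eef_rot: [0.001, 0.779, 0.627, 0.001]
wrist_force: [1.0, -0.0, -0.2]
opening: 0.997
grasp_force: 0.0
```

```bash
python3 plan.py 416.5,142.5,18,-12.4; sed -i 's/box=(249,165,42,34,.040,.07)/box=(249,165,42,34,.047,.07),wip2=(255,172,30,26,.033,.045)/' meas.py; python3 meas.py | egrep 'box|wip2'
```

```text
t 26.6 pos [418.3 142.8  20.3] close -12.4 F [ 1.  -0.  -0.2] open 0.997 gf 0.0 q6 0.28
416.5,142.5,18,-12.4 xyz [-0.6, -1.7, 2.3] rot [0.002, -0.001, 0.0]
box 318 c [609.7 187.7] s [201.1 141.9] a 77.3 zmed/max [50.1 53.4] mean [610.2 187.5]
wip2 348 c [602.4 164. ] s [152.3 139.1] a 77.1 zmed/max [40.8 44.6] mean [590.6 136.5]
```

play_rows(
  xyz=[
    [0, -2, 2],
    [0, -2, 2],
    [0, -2, 2],
    [0, -2, 2],
    [0, -2, 2],
    [0, -2, 2],
    [0, -2, -30],
    [0, -2, -80],
    [0, -2, -118],
    [0, -2, -118],
  ],
  rot=[
    [0, 0, 0],
    [0, 0, 0],
    [0, 0, 0],
    [0, 0, 0],
    [0, 0, 0],
    [0, 0, 0],
    [0, 0, 0],
    [0, 0, 0],
    [0, 0, 0],
    [0, 0, 0],
  ],
  grip=[1, 0.8, 0.6, 0.4, 0.4, 0.4, 0.4, 0.4, 0.4, 0.4],
)

```text
time_s: 27.9
eef_pos: [0.4177, 0.1433, 0.1403]
eef_rot: [0.002, 0.779, 0.627, 0.003]
wrist_force: [0.9, -0.8, -0.8]
opening: 0.672
grasp_force: 64.7
```

```bash
python3 plan.py 620,235,135,-12.4 620,235,23,-12.4
```

```text
t 27.9 pos [417.7 143.3 140.3] close -12.4 F [ 0.9 -0.8 -0.8] open 0.672 gf 64.7 q6 0.28
620,235,135,-12.4 xyz [132.8, 177.9, 6.7] rot [0.007, -0.002, 0.001]
620,235,23,-12.4 xyz [132.6, 177.1, 118.7] rot [0.007, -0.002, 0.001]
```

play_rows(
  xyz=[
    [30, 40, 0],
    [60, 80, 0],
    [90, 120, 0],
    [115, 155, 0],
    [133, 178, 0],
    [133, 178, 0],
    [133, 178, 0],
    [133, 178, 0],
    [133, 178, 20],
    [133, 178, 40],
  ],
  rot=[
    [0, 0, 0],
    [0, 0, 0],
    [0, 0, 0],
    [0, 0, 0],
    [0, 0, 0],
    [0, 0, 0],
    [0, 0, 0],
    [0, 0, 0],
    [0, 0, 0],
    [0, 0, 0],
  ],
  grip=[0.4, 0.4, 0.4, 0.4, 0.4, 0.4, 0.4, 0.4, 0.4, 0.4],
)

```text
time_s: 29.15
eef_pos: [0.6171, 0.2347, 0.0958]
eef_rot: [-0.0, 0.779, 0.627, -0.0]
wrist_force: [-0.4, -0.6, -1.1]
opening: 0.672
grasp_force: 64.7
```

play_rows(
  xyz=[
    [0, 0, 0],
    [0, 0, 0],
    [0, 0, 0],
    [0, 0, 0],
    [0, 0, 0],
    [0, 0, 0],
    [0, 0, 0],
    [0, 0, 0],
    [0, 0, 0],
    [0, 0, 0],
  ],
  rot=[
    [0, 0, 0],
    [0, 0, 0],
    [0, 0, 0],
    [0, 0, 0],
    [0, 0, 0],
    [0, 0, 0],
    [0, 0, 0],
    [0, 0, 0],
    [0, 0, 0],
    [0, 0, 0],
  ],
  grip=[0.4, 0.4, 0.4, 0.4, 0.4, 0.4, 0.4, 0.4, 0.4, 0.4],
)

```text
time_s: 30.4
eef_pos: [0.6177, 0.2349, 0.0973]
eef_rot: [0.0, 0.779, 0.627, -0.0]
wrist_force: [0.0, 0.1, -0.7]
opening: 0.672
grasp_force: 64.7
```

```bash
python3 plan.py 620,235,23,-12.4
```

```text
t 30.4 pos [617.7 234.9  97.3] close -12.4 F [ 0.   0.1 -0.7] open 0.672 gf 64.7 q6 0.4
620,235,23,-12.4 xyz [0.6, 2.2, 74.3] rot [-0.0, 0.0, 0.0]
```

play_rows(
  xyz=[
    [0, 2, 20],
    [0, 2, 40],
    [0, 2, 60],
    [0, 2, 67],
    [0, 2, 70],
    [0, 2, 72],
    [0, 2, 74],
    [0, 2, 75],
    [0, 2, 75],
    [0, 2, 75],
  ],
  rot=[
    [0, 0, 0],
    [0, 0, 0],
    [0, 0, 0],
    [0, 0, 0],
    [0, 0, 0],
    [0, 0, 0],
    [0, 0, 0],
    [0, 0, 0],
    [0, 0, 0],
    [0, 0, 0],
  ],
  grip=[0.4, 0.4, 0.4, 0.4, 0.4, 0.4, 0.4, 0.4, 0.4, 0.4],
)

```text
time_s: 31.65
eef_pos: [0.6198, 0.2345, 0.0225]
eef_rot: [0.0, 0.779, 0.627, 0.0]
wrist_force: [0.6, 0.0, -0.9]
opening: 0.674
grasp_force: 64.7
```

play_rows(
  xyz=[
    [0, 0, 0],
    [0, 0, 0],
    [0, 0, 0],
    [0, 0, 0],
    [0, 0, 0],
    [0, 0, -15],
    [0, 0, -60],
    [0, 0, -110],
    [0, 0, -120],
    [0, 0, -120],
  ],
  rot=[
    [0, 0, 0],
    [0, 0, 0],
    [0, 0, 0],
    [0, 0, 0],
    [0, 0, 0],
    [0, 0, 0],
    [0, 0, 0],
    [0, 0, 0],
    [0, 0, 0],
    [0, 0, 0],
  ],
  grip=[0.7, 0.75, 0.8, 0.85, 0.85, 0.85, 0.85, 0.85, 0.85, 0.85],
)

```text
time_s: 32.9
eef_pos: [0.6203, 0.2346, 0.144]
eef_rot: [0.001, 0.779, 0.627, 0.001]
wrist_force: [-0.1, -0.7, -0.5]
opening: 0.848
grasp_force: 0.0
```

```bash
python3 plan.py 470,-406,140,75.3 470,-406,21,75.3 520,-200,140,75.3
```

```text
t 32.9 pos [620.3 234.6 144. ] close -12.4 F [-0.1 -0.7 -0.5] open 0.848 gf 0.0 q6 0.4
470,-406,140,75.3 xyz [-658.0, -9.6, 3.2] rot [0.003, 0.001, -1.53]
470,-406,21,75.3 xyz [-658.1, -9.9, 122.2] rot [0.003, 0.001, -1.53]
520,-200,140,75.3 xyz [-446.0, -4.9, 3.5] rot [0.003, 0.001, -1.53]
```

play_rows(
  xyz=[
    [-45, -1, 0],
    [-100, -1, 0],
    [-155, -2, 0],
    [-210, -3, 0],
    [-265, -4, 0],
    [-320, -5, 0],
    [-375, -5, 0],
    [-430, -6, 0],
    [-485, -7, 0],
    [-540, -8, 0],
  ],
  rot=[
    [0, 0, -0.15],
    [0, 0, -0.3],
    [0, 0, -0.45],
    [0, 0, -0.6],
    [0, 0, -0.75],
    [0, 0, -0.9],
    [0, 0, -1.05],
    [0, 0, -1.2],
    [0, 0, -1.35],
    [0, 0, -1.53],
  ],
  grip=[0.85, 0.85, 0.85, 0.85, 0.85, 0.85, 0.85, 0.85, 0.85, 0.85],
)

```text
time_s: 34.15
eef_pos: [0.4944, -0.2921, 0.1403]
eef_rot: [-0.001, 0.125, 0.992, 0.001]
wrist_force: [-0.6, -0.5, -0.5]
opening: 0.853
grasp_force: 0.0
```

play_rows(
  xyz=[
    [0, 0, 0],
    [0, 0, 0],
    [0, 0, 0],
    [0, 0, 0],
    [0, 0, 0],
    [0, 0, 0],
    [0, 0, 0],
    [0, 0, 0],
    [0, 0, 0],
    [0, 0, 0],
  ],
  rot=[
    [0, 0, 0],
    [0, 0, 0],
    [0, 0, 0],
    [0, 0, 0],
    [0, 0, 0],
    [0, 0, 0],
    [0, 0, 0],
    [0, 0, 0],
    [0, 0, 0],
    [0, 0, 0],
  ],
  grip=[0.7, 0.7, 0.7, 0.7, 0.7, 0.7, 0.7, 0.7, 0.7, 0.7],
)

```text
time_s: 35.4
eef_pos: [0.4961, -0.2913, 0.1423]
eef_rot: [-0.0, 0.128, 0.992, 0.0]
wrist_force: [0.7, 0.3, 0.4]
opening: 0.702
grasp_force: 0.0
```

```bash
python3 plan.py 470,-406,100,75.3 470,-406,22,75.3
python3 - <<'E'
from h import *
c=cam('top');i=c['color'][120:260,190:420,::-1]
cv2.imwrite('pics/t3.png',cv2.resize(cv2.convertScaleAbs(i,alpha=1.6),None,fx=3.4,fy=3.4,interpolation=cv2.INTER_CUBIC))
E
```

```text
t 35.4 pos [ 496.1 -291.3  142.3] close 75.3 F [0.7 0.3 0.4] open 0.702 gf 0.0 q6 -2.05
470,-406,100,75.3 xyz [-3.9, -117.5, 42.3] rot [-0.0, -0.0, -0.0]
470,-406,22,75.3 xyz [-3.9, -117.5, 120.3] rot [-0.0, -0.0, -0.0]
```

View pics/t3.png

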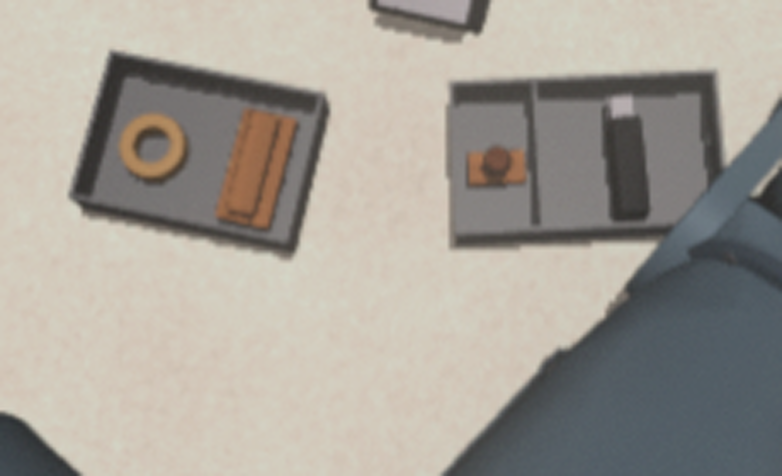

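Roll (153,147) and wiper (257,170) lie flat side by side in the box. Now the ruler.

play_rows(
  xyz=[
    [-1, -40, 0],
    [-3, -80, 0],
    [-4, -117, 10],
    [-4, -117, 40],
    [-4, -117, 75],
    [-4, -117, 100],
    [-4, -117, 114],
    [-4, -117, 120],
    [-4, -117, 120],
    [-4, -117, 120],
  ],
  rot=[
    [0, 0, 0],
    [0, 0, 0],
    [0, 0, 0],
    [0, 0, 0],
    [0, 0, 0],
    [0, 0, 0],
    [0, 0, 0],
    [0, 0, 0],
    [0, 0, 0],
    [0, 0, 0],
  ],
  grip=[0.7, 0.7, 0.7, 0.7, 0.7, 0.7, 0.7, 0.7, 0.7, 0.7],
)

```text
time_s: 36.7
eef_pos: [0.4709, -0.4061, 0.0235]
eef_rot: [0.001, 0.128, 0.992, -0.001]
wrist_force: [0.1, 0.5, -0.1]
opening: 0.696
grasp_force: 0.0
```

play_rows(
  xyz=[
    [0, 0, 0],
    [0, 0, 0],
    [0, 0, 0],
    [0, 0, 0],
    [0, 0, 0],
    [0, 0, 0],
    [0, 0, 0],
    [0, 0, 0],
    [0, 0, 0],
    [0, 0, 0],
  ],
  rot=[
    [0, 0, 0],
    [0, 0, 0],
    [0, 0, 0],
    [0, 0, 0],
    [0, 0, 0],
    [0, 0, 0],
    [0, 0, 0],
    [0, 0, 0],
    [0, 0, 0],
    [0, 0, 0],
  ],
  grip=[0.7, 0.7, 0.6, 0.5, 0.4, 0.3, 0.2, 0.2, 0.2, 0.2],
)

```text
time_s: 37.95
eef_pos: [0.4704, -0.4057, 0.0227]
eef_rot: [0.0, 0.128, 0.992, -0.0]
wrist_force: [-1.1, 0.6, 4.7]
opening: 0.342
grasp_force: 59.2
```

```bash
python3 plan.py
```

```text
t 37.95 pos [ 470.4 -405.7   22.7] close 75.3 F [-1.1  0.6  4.7] open 0.342 gf 59.2 q6 -2.22
```

play_rows(
  xyz=[
    [0, 0, -10],
    [0, 0, -30],
    [0, 0, -60],
    [0, 0, -90],
    [0, 0, -110],
    [0, 0, -120],
    [0, 0, -120],
    [0, 0, -120],
    [0, 0, -120],
    [0, 0, -120],
  ],
  rot=[
    [0, 0, 0],
    [0, 0, 0],
    [0, 0, 0],
    [0, 0, 0],
    [0, 0, 0],
    [0, 0, 0],
    [0, 0, 0],
    [0, 0, 0],
    [0, 0, 0],
    [0, 0, 0],
  ],
  grip=[0.2, 0.2, 0.2, 0.2, 0.2, 0.2, 0.2, 0.2, 0.2, 0.2],
)

```text
time_s: 39.2
eef_pos: [0.47, -0.4052, 0.1414]
eef_rot: [-0.001, 0.128, 0.992, 0.0]
wrist_force: [0.3, -0.5, -1.5]
opening: 0.335
grasp_force: 59.3
```

```bash
python3 plan.py 610,188,142,77.5
python3 - <<'E'
from h import *
c=cam('side');save(c,'s4')
E
```

```text
t 39.2 pos [ 470.  -405.2  141.4] close 75.3 F [ 0.3 -0.5 -1.5] open 0.335 gf 59.3 q6 -2.22
610,188,142,77.5 xyz [15.3, 609.3, -0.0] rot [0.001, -0.001, -0.039]
```

View pics/s4.png

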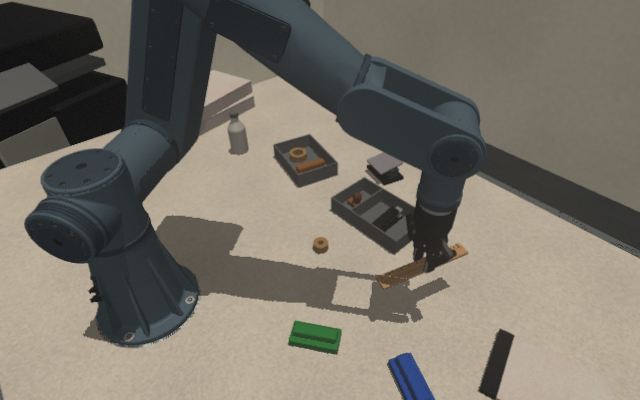

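Ruler held level, ends at (383,282) and (466,250). I'll carry it to the box.

play_rows(
  xyz=[
    [1, 25, 0],
    [2, 65, 0],
    [3, 110, 0],
    [4, 155, 0],
    [5, 200, 0],
    [6, 245, 0],
    [7, 290, 0],
    [9, 335, 0],
    [10, 375, 0],
    [10, 400, 0],
  ],
  rot=[
    [0, 0, 0],
    [0, 0, 0],
    [0, 0, -0.01],
    [0, 0, -0.01],
    [0, 0, -0.02],
    [0, 0, -0.02],
    [0, 0, -0.03],
    [0, 0, -0.03],
    [0, 0, -0.039],
    [0, 0, -0.039],
  ],
  grip=[0.2, 0.2, 0.2, 0.2, 0.2, 0.2, 0.2, 0.2, 0.2, 0.2],
)

```text
time_s: 40.5
eef_pos: [0.5617, -0.0128, 0.1422]
eef_rot: [-0.0, 0.108, 0.994, 0.0]
wrist_force: [0.4, -1.1, -1.4]
opening: 0.338
grasp_force: 59.3
```

play_rows(
  xyz=[
    [0, 30, 0],
    [0, 65, 0],
    [0, 105, 0],
    [0, 145, 0],
    [0, 180, 0],
    [0, 200, 0],
    [0, 208, 0],
    [0, 208, 0],
    [0, 208, 0],
    [0, 208, 0],
  ],
  rot=[
    [0, 0, 0],
    [0, 0, 0],
    [0, 0, 0],
    [0, 0, 0],
    [0, 0, 0],
    [0, 0, 0],
    [0, 0, 0],
    [0, 0, 0],
    [0, 0, 0],
    [0, 0, 0],
  ],
  grip=[0.2, 0.2, 0.2, 0.2, 0.2, 0.2, 0.2, 0.2, 0.2, 0.2],
)

```text
time_s: 41.75
eef_pos: [0.6072, 0.186, 0.1423]
eef_rot: [-0.0, 0.109, 0.994, -0.0]
wrist_force: [0.1, 0.3, -0.3]
opening: 0.339
grasp_force: 59.3
```

```bash
python3 plan.py 610,188,73,77.5
python3 - <<'E'
from h import *
for n in('top','side'):
    c=cam(n);P=cloud(c);h=cv2.cvtColor(c['color'],cv2.COLOR_RGB2HSV)
    m=(h[...,1]>90)&(h[...,0]<25)&(P[...,2]>.10)&(P[...,2]<.14)
    p=P[m];p=p[(abs(p[:,0]-.61)<.15)&(abs(p[:,1]-.19)<.1)]
    if len(p)<8: print(n,len(p));continue
    print(n,len(p),cv2.minAreaRect((p[:,:2]*1000).astype(np.float32)),np.percentile(p[:,2],[5,50,95]), np.polyfit(p[:,0],p[:,2],1))
save(c,'s5');cv2.imwrite('pics/s5.png',cv2.resize(c['color'][80:200,210:380,::-1],None,fx=3.5,fy=3.5))
E
```

```text
t 41.75 pos [607.2 186.  142.3] close 77.4 F [ 0.1  0.3 -0.3] open 0.339 gf 59.3 q6 -1.24
610,188,73,77.5 xyz [-2.3, 2.6, 69.3] rot [-0.0, -0.0, -0.001]
top 416 ((605.9778442382812, 184.46810913085938), (28.646276473999023, 217.27413940429688), 77.93533325195312) [0.12352572 0.12655062 0.12922896] [0.00085995 0.12586606]
side 343 ((608.925537109375, 184.08824157714844), (37.60418701171875, 218.2813720703125), 77.37682342529297) [0.12457578 0.12696798 0.12917845] [0.00241882 0.1254572 ]
```

View pics/s5.png

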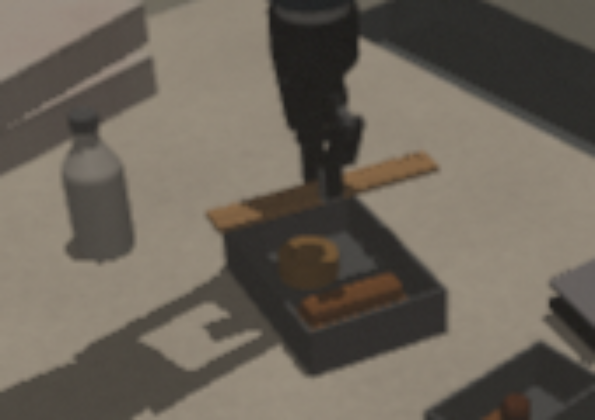

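Ruler is level (416,163 to 210,218 in the crop) and aligned with the box; its centre is about (607,184), so I'll shift it by +3,+3 mm and lower it 69–70 mm.

play_rows(
  xyz=[
    [-2, 3, 0],
    [-2, 3, 15],
    [-2, 3, 35],
    [-2, 3, 52],
    [-2, 3, 60],
    [-2, 3, 65],
    [-2, 3, 68],
    [-2, 3, 69],
    [-2, 3, 70],
    [-2, 3, 70],
  ],
  rot=[
    [0, 0, 0],
    [0, 0, 0],
    [0, 0, 0],
    [0, 0, 0],
    [0, 0, 0],
    [0, 0, 0],
    [0, 0, 0],
    [0, 0, 0],
    [0, 0, 0],
    [0, 0, 0],
  ],
  grip=[0.2, 0.2, 0.2, 0.2, 0.2, 0.2, 0.2, 0.2, 0.2, 0.2],
)

```text
time_s: 43.1
eef_pos: [0.6101, 0.1896, 0.0728]
eef_rot: [0.0, 0.109, 0.994, 0.0]
wrist_force: [0.2, 0.3, 1.2]
opening: 0.339
grasp_force: 59.4
```

```bash
python3 plan.py
```

```text
t 43.1 pos [610.1 189.6  72.8] close 77.5 F [0.2 0.3 1.2] open 0.339 gf 59.4 q6 -1.24
```

play_rows(
  xyz=[
    [0, 0, 0.5],
    [0, 0, 0.5],
    [0, 0, 0.5],
    [0, 0, 0.5],
    [0, 0, 0.5],
    [0, 0, 0.5],
    [0, 0, 0.5],
    [0, 0, 0.5],
    [0, 0, 0.5],
    [0, 0, 0.5],
  ],
  rot=[
    [0, 0, 0],
    [0, 0, 0],
    [0, 0, 0],
    [0, 0, 0],
    [0, 0, 0],
    [0, 0, 0],
    [0, 0, 0],
    [0, 0, 0],
    [0, 0, 0],
    [0, 0, 0],
  ],
  grip=[0.2, 0.2, 0.2, 0.34, 0.36, 0.38, 0.42, 0.46, 0.5, 0.5],
)

```text
time_s: 44.35
eef_pos: [0.6097, 0.1895, 0.0717]
eef_rot: [-0.0, 0.109, 0.994, -0.0]
wrist_force: [-0.4, 1.4, 0.4]
opening: 0.499
grasp_force: 0.0
```

play_rows(
  xyz=[
    [0, 0, 0],
    [0, 0, -10],
    [0, 0, -40],
    [0, 0, -90],
    [0, 0, -130],
    [0, 0, -160],
    [0, 0, -160],
    [0, 0, -160],
    [0, 0, -160],
    [0, 0, -160],
  ],
  rot=[
    [0, 0, 0],
    [0, 0, 0],
    [0, 0, 0],
    [0, 0, 0],
    [0, 0, 0],
    [0, 0, 0],
    [0, 0, 0],
    [0, 0, 0],
    [0, 0, 0],
    [0, 0, 0],
  ],
  grip=[0.55, 0.55, 0.55, 0.55, 0.55, 0.55, 0.55, 0.55, 0.55, 0.55],
)

```text
time_s: 45.6
eef_pos: [0.6092, 0.1894, 0.2304]
eef_rot: [-0.001, 0.109, 0.994, -0.0]
wrist_force: [-0.8, -0.1, 0.3]
opening: 0.552
grasp_force: 0.0
```

play_rows(
  xyz=[
    [0, -50, 0],
    [0, -100, 0],
    [0, -150, 0],
    [0, -200, 0],
    [0, -250, 0],
    [0, -300, 0],
    [0, -300, 0],
    [0, -300, 0],
    [0, -300, 0],
    [0, -300, 0],
  ],
  rot=[
    [0, 0, 0],
    [0, 0, 0],
    [0, 0, 0],
    [0, 0, 0],
    [0, 0, 0],
    [0, 0, 0],
    [0, 0, 0],
    [0, 0, 0],
    [0, 0, 0],
    [0, 0, 0],
  ],
  grip=[0.55, 0.55, 0.55, 0.55, 0.55, 0.55, 0.55, 0.55, 0.55, 0.55],
)

```text
time_s: 46.85
eef_pos: [0.5451, -0.1022, 0.2317]
eef_rot: [-0.0, 0.108, 0.994, 0.0]
wrist_force: [-0.5, -0.4, -0.7]
opening: 0.55
grasp_force: 0.0
```

```bash
python3 plan.py
python3 - <<'E'
from h import *
c=cam('top');P=cloud(c);h=cv2.cvtColor(c['color'],cv2.COLOR_RGB2HSV)
m=(h[...,1]>80)&(h[...,0]<25)&(P[...,2]>.05)&(P[...,2]<.07)
p=P[m];p=p[(abs(p[:,0]-.61)<.15)&(abs(p[:,1]-.19)<.1)]
print(len(p),cv2.minAreaRect((p[:,:2]*1000).astype(np.float32)),np.percentile(p[:,2],[5,50,95]), np.polyfit(p[:,0],p[:,2],1))
i=c['color'][100:300,140:440,::-1]
cv2.imwrite('pics/t4.png',cv2.resize(cv2.convertScaleAbs(i,alpha=1.5),None,fx=2.6,fy=2.6,interpolation=cv2.INTER_CUBIC))
E
```

```text
t 46.85 pos [ 545.1 -102.2  231.7] close 77.6 F [-0.5 -0.4 -0.7] open 0.55 gf 0.0 q6 -1.75
718 ((609.1873779296875, 190.27450561523438), (33.61065673828125, 218.66273498535156), 77.49002838134766) [0.05339522 0.05674349 0.06007758] [-0.00051109  0.05701272]
```

View pics/t4.png

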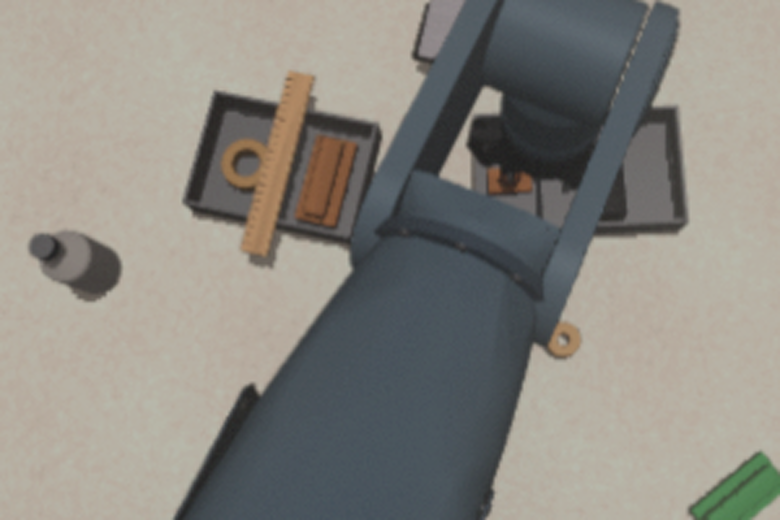

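The ruler (275,165) lies square across the box at top height 57 mm, centred at (609,190) against the box centre (610,188). Roll and wiper are beneath it, the others are untouched, and the arm is clear.

```bash
python3 -c "
from bench import ctrl
print(ctrl.hand_in())"
```

```text
the job is handed in; nothing more can be done
None
```

Both kits are made up, the ruler lies square and centred across the box's long rims, and the job was handed in at about 47 s of the 136 s allowed; the judge's result was not shown.

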